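# Turn the test cassette over into the reader and hold the enabling key at half travel

### The job

The flat test cassette stands in the waiting stand with its window side the wrong way round: take it out, turn it over and seat it fully home in the reader's slot with its window facing the lens, and let go of it. Then, with the closed fingertips, press the reader's round spring-loaded enabling key half way down (8 mm of its 16 mm, its groove level with the rim around it), never down to its stop and never while the reader is not loaded, and finish the program while still holding it there. Leave the label pack and the tip box where they are.

Things in the scene. Friction and masses are not known exactly. Their poses are not given: they have to be found in the camera images.
- cassette: Flat white plastic cassette, loose, 40 g, standing on edge: 10 mm thick (x), 56 wide (y), 100 tall (z). Origin: centre of its underside; z up. Lowest 7 mm taper to 6 x 50 mm. +x face: window side (oblong dark window 44 mm up, round port 74 mm up); -x face: plain but for four thin lines near the top. Grip it across the 10 mm. At the start its +x points along the stand's -x.
- cassette_front (a point): Point 30 mm out from the cassette's origin along its +x, 5 mm above the underside: shows to which side the window faces. Axes as the cassette's.
- stand: Waiting stand, fixed, left or right of the reader, turned some 50 degrees from it: aluminium plate 90 x 120 x 11 mm with a grey block 50 (x) x 100 (y) x 42 mm high in its middle. Origin: centre of the underside. The block's slot is centred, 14 mm (x) x 60 mm (y), 30 mm deep, floor 12 mm above the desk; the cassette starts in it.
- reader: Reader, fixed: grey plate x -50..90, y -106..106, 11 mm thick (mm from its origin on the underside). On it: a slotted block like the stand's, centred at x 0, y 45; beyond it a white optics head (x 40..85, y 10..80, top 67 high), its black lens looking along -x at the slot from x 34; the enabling key at x 0, y -58; a white box 41 high behind the key (x 35..85).
- reader_slot (a point): Centre of the floor of the reader's slot, 12 mm above the desk; slot 14 mm (x) x 60 mm (y), 30 mm deep, mouth 42 mm above the desk. x points to the lens, z up (axes as the reader's). Seated cassette: its origin here, its x axis along this x.
- key_top (a point): Centre of the flat top of the enabling key, a grey cylinder 32 mm in diameter; moves with it. Released it is 58 mm above the desk, 16 mm above the black rim (46 mm diameter, top 42 mm above the desk) round it; half way it is 50 mm above the desk.
- key (a joint): Travel of the enabling key, straight down, in m: 0 released, 0.008 half way (a dark groove round the key is then level with the rim), 0.016 at its stop. It springs back by itself: 2 N to start, 6 N half way, 10 N at the stop (0.5 N per mm).
- label_pack: Bystander, loose: flat pack of labels 58 x 85 x 16 mm lying behind the work. Origin: centre of the underside.
- tip_box: Bystander, loose: closed box of pipette tips 92 x 123 x 92 mm to the left. Origin: centre of the underside.
Mind the look-alikes: they are no part of the job. What is shaped like the stand but brown is not meant.

How it is judged (in metres and radians):
On the way, in this order (a step that is already met when the one before it is completed fails the run):
1. the cassette is lifted clear of the stand (height (world z) of cassette above 0.045 m and contact force between cassette and stand below 0.05 N), for 0.1 s.
2. the cassette is fully seated in the reader's slot, window toward the lens, and released (horizontal distance between cassette and reader_slot below 0.008 m and z of cassette in the frame of reader_slot below 0.005 m and angle between cassette's own z axis and vertical below 0.2 rad and x of cassette_front in the frame of reader_slot above 0.018 m and contact force between the fingers and cassette below 0.2 N), for 0.2 s.
3. the key is held at half travel by the fingertips with the cassette seated (all of step 2 and value of joint key between 0.0055 and 0.0105 m and contact force between the fingers and reader above 1.5 N), for 0.3 s.
At the end, for the whole second after the job is handed in: The cassette stands in the reader's slot (origin within 8 mm of the slot's centre and 5 mm of its floor, within 0.2 rad of upright), window side toward the lens, not touched by the fingers; the fingertips hold the key between 5.5 and 10.5 mm of travel with more than 1.5 N (all of step 3); the arm keeps its last pose, push and grip.
It fails at once if the key is pressed while no cassette is seated (value of joint key above 0.004 m and (horizontal distance between cassette and reader_slot above 0.012 m or z of cassette in the frame of reader_slot above 0.01 m)).
It fails at once if the key is pressed down to its stop (value of joint key above 0.0145 m).
It fails at once if the label pack is disturbed (distance of label_pack from where it was at the start of the episode above 0.02 m).
It fails at once if the tip box is disturbed (distance of tip_box from where it was at the start of the episode above 0.02 m).
It also fails if it takes over 48 s, if anything falls off the work surface, if the arm or the gripper's body presses on something with over 40 N, if the wrist force passes 120 N, or if a joint passes its speed limit or range.

### The arm

A 6-joint arm with a two-finger parallel gripper is mounted at the origin on a cart in front of the work surface, level with it; the furniture and walls round the work are solid. World frame = base frame: x ahead of the robot, y to its left, z up, the work surface at z = 0. Lengths are in mm, angles in degrees, forces in N, time in s.
With the tool pointing down it reaches from about 300 to 850 mm from the base axis. Payload 4.2 kg.
Tool frame: the origin (TCP) lies midway between the tips of the shut fingers; the grasp point (between the pads) lies 19 mm behind it (pinch_z is the distance from the TCP to the grasp point, in mm); z points along the fingers, y is the line along which they close (so a half turn about z gives the same grasp; the last joint's range is limited). The gripper opens to 91 mm and grips with 3 to 60 N. Pads are 32 mm wide; open, the fingers measure 118 mm over their backs; the gripper's body (76 mm by 178 mm) begins 60 mm behind the grasp point.
Start: joints at [-65.432, 18.312, 89.639, -0, 72.044, -1.146], TCP at [249.489, -518.072, 213.976] pointing down, gripper open.
Joint ranges: [-177.97, 177.97], [-48.28, 115.42], [12.27, 149.76], [-77.06, 257.06], [2.81, 150.46], [-146.56, 146.56]. Speed limits (degrees/s): [147.25, 147.25, 180, 180, 180, 180].

### API

Orientations are given as [roll, pitch, yaw] about the fixed x, y, z axes, in that order (R = Rz(yaw) Ry(pitch) Rx(roll)).
In Python, from workcell import * gives the robot as it stands.
- The arm moves only by the tool step_arm, never from a script. Its argument "steps" is a list of rows, each a list of 7 numbers: the turn, a rotation vector about the tool's x, y, z in degrees, then the shift along the tool's x, y, z in mm, then the opening, from 0 (shut) to 1 (fully open). In form: [[rx, ry, rz, x, y, z, hand], ...]. A call has exactly 8 rows; each row shifts and turns the commanded pose from where the row before left it, along the tool's axes as they then stand; what a row does not reach is not made up. A row lasts 1/8 s, in which the tool goes at most 62.5 mm and 10.7 degrees, less where a joint would pass 70% of its speed; a pose out of reach is approached as far as the arm can. A call is refused whole if a number of a shift passes 62.5 or a number of a turn 10.7, either way. A call with a gripper value outside its range is refused whole. The fingers move at their own pace and stop on an object; "force" is the grip in N (left out, the last holds). Time passes only in rows, so rows that do not move let the fingers close, or fill a call up. It gives the time, the measured TCP pose, the force, the opening and the grip force at its end, in the units of the state.
- state(): the state, without advancing time (a new reading comes with each control period).
- grab_frame(name): name is "scene" or "top" or "wrist"; returns a dict with "image" (384x512x3 uint8, blue, green, red), "fovy" (degrees; the focal length in pixels is half the picture's height over the tangent of half this angle, whatever the lens; pixels are square), "cx", "cy" (the principal point, pixels), "origin" and "rotation" of the camera in the world; the wrist camera has in their place "tool_from_camera" (4x4, takes a point from camera to tool coordinates, whose origin is the TCP and whose axes are the flange's). Camera axes: x right, y down, z forward; pixel columns grow to the right and rows downward; lengths in mm; the calibration is good to about 2 mm. A picture is of the moment at which its call begins: read the wrist's pose just before it. There is no depth.
- job_done(): hands the job in; it is judged then, once.
The state is a dict: "time_s": time; "qpos": joint angles; "qvel": joint speeds; "effort": joint torques, N m; "ee_pos": TCP position; "ee_rot": TCP orientation; "force": force on the tool from outside, world axes, zero at the start; "torque": the same for the moment, N m; "gripper_width": finger opening in mm; "gripper_force": force on a finger pad.
Only numpy, scipy, OpenCV 4.12 (cv2) and the standard library are available. Lean on these libraries where they do the work, as an engineer would, in place of code of your own. Each camera call takes 0.05 s, during which the arm holds its last target. There are 200 camera calls.

## Working session

There is one attempt and no reset: what is moved stays moved. The work goes in short steps, Python scripts to look and compute and a tool call to move; the robot and the scene stay as the last step left them, time stands still between calls to the robot, and variables do not carry over. Pictures are saved under pics/ and viewed, at most 10 in all, crops included, and the job is handed in when it is done.

Besides the shell and the picture viewer there is one more tool, called after "Request:" as name(argument=value, ...) on one line, values as JSON. step_arm: Moves the arm, as the interface text tells. Its arguments: {"type":"object","properties":{"steps":{"type":"array","items":{"type":"array","items":{"type":"number"}}},"force":{"type":"number"}},"required":["steps"]}

```bash
mkdir -p pics; cat > h.py <<'E'
from workcell import *
import numpy as np, cv2
from scipy.spatial.transform import Rotation as R
def ray(f,u,v,T=None):
    F=192/np.tan(np.radians(f["fovy"])/2)
    d=np.array([(u-f["cx"])/F,(v-f["cy"])/F,1.])
    return np.array(f["origin"],float),np.array(f["rotation"])@d
def onplane(f,u,v,z):
    o,d=ray(f,u,v); return o+d*(z-o[2])/d[2]
def proj(f,p):
    F=192/np.tan(np.radians(f["fovy"])/2)
    c=np.array(f["rotation"]).T@(np.array(p,float)-np.array(f["origin"])); return c[:2]/c[2]*F+[f["cx"],f["cy"]]
E
python3 - <<'E'
from h import *
a=grab_frame("scene");b=grab_frame("top")
import pickle;pickle.dump((a,b),open("f0.pkl","wb"))
for n,f in (("scene0",a),("top0",b)):
    cv2.imwrite(f"pics/{n}.png",cv2.resize(f["image"],(800,600),interpolation=cv2.INTER_CUBIC)); print(f["fovy"],f["cx"],f["cy"],f["origin"],f["rotation"])
print(state())
E
```

```text
57.191275756203524 254.1704500115174 191.79474420174355 [108.7193802  640.36739739 598.23106601] [-126.92523802   -0.95251673 -137.25850045]
53.92780832803331 259.0162009876159 198.23923426895428 [504.93013082 107.62412978 995.02244849] [-176.32292553   -0.46440406  -88.78253898]
{'time_s': 0.1, 'qpos': array([-6.54309554e+01,  1.83491969e+01,  8.96973974e+01, -1.78058836e-03,
        7.20432796e+01, -1.14738434e+00]), 'qvel': array([ 0.09587582, -0.08557519, -0.1177919 , -0.01807413,  0.15699088,
        0.07442505]), 'effort': array([-7.96922923e-04, -4.13332880e+01, -2.32511401e+01,  7.29344389e-02,
        4.21918184e-02, -6.66433198e-05]), 'ee_pos': array([ 249.30234894, -517.66737592,  213.20580503]), 'ee_rot': array([-1.79910110e+02, -1.07007221e-04,  2.57169792e+01]), 'force': array([-0.56807072,  0.54632241, -0.31576694]), 'torque': array([-0.02060285, -0.00054215, -0.00906235]), 'gripper_force': 0.0, 'gripper_width': 91.29338726129262}
```

Rotation is given as rpy; fix the helper.

```bash
sed -i 's/np.array(f\["rotation"\])/rot(f)/g' h.py; cat >> h.py <<'E'
def rot(f): return R.from_euler("xyz",f["rotation"],degrees=True).as_matrix()
E
python3 -c "
from h import *;import pickle
a,b=pickle.load(open('f0.pkl','rb'))
print(proj(b,[504,107,0]),proj(a,[500,0,0]),proj(b,[500,0,0]))"
```

```text
[256.18027667 222.85278405] [305.11730478 205.91354805] [296.79195666 225.24069629]
```

View pics/top0.png

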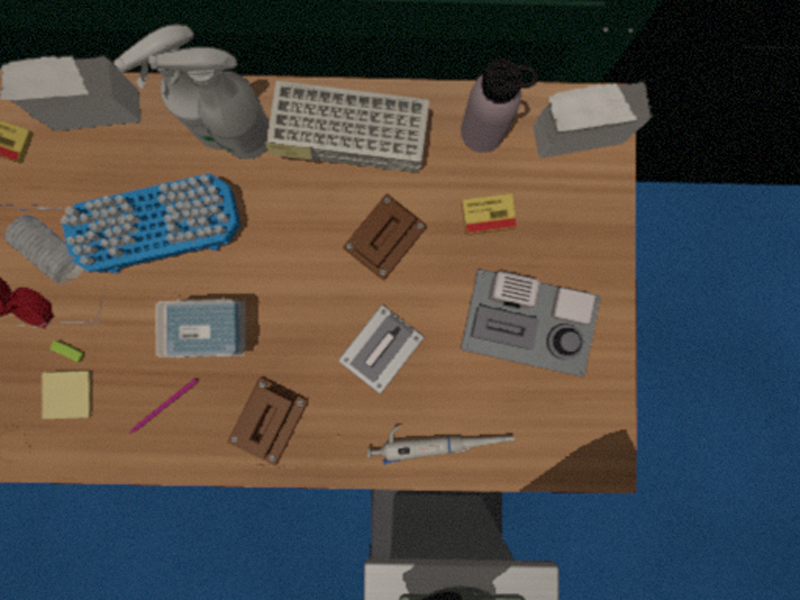

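View pics/scene0.png

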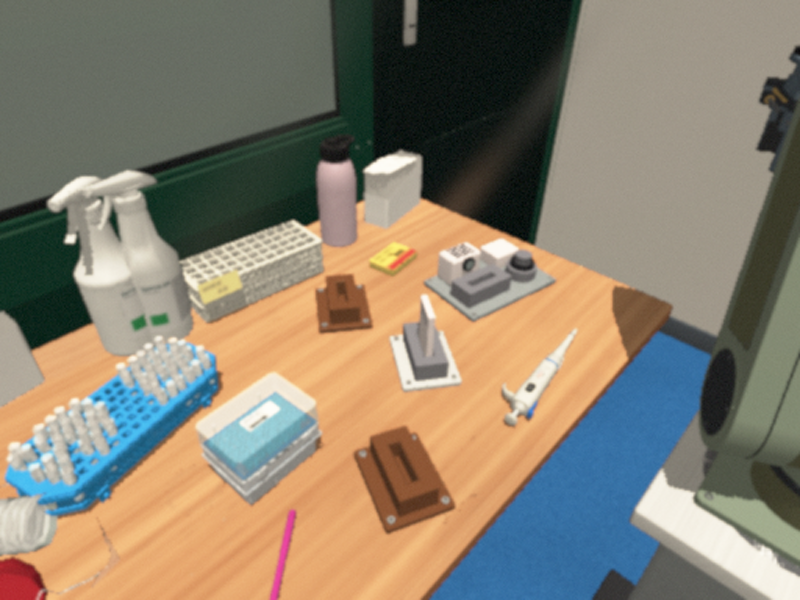

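The top view shows the stand with the white cassette at (381,349) and the reader at (530,320), its head at (516,290), slot at (505,326) and key at (567,341). The brown ones are decoys, and the robot lies toward the bottom. The scene view confirms these. Next I get coarse poses from the top view.

```bash
python3 - <<'E'
from h import *;import pickle
a,b=pickle.load(open('f0.pkl','rb'))
s=1/1.5625
def P(u,v,z): return onplane(b,(u+.5)*s-.5,(v+.5)*s-.5,z)[:2].round(1)
st=[P(*q,11) for q in [(384,305),(424,340),(379,392),(340,355)]]
print("stand",st,np.mean(st,0)); 
rd=[P(*q,11) for q in [(479,269),(600,291),(584,375),(462,343)]]
print("reader",rd,np.mean(rd,0))
print("slot",P(488,325,42),P(523,331,42),"key",P(567,341,58))
g=grab_frame("wrist"); print({k:v for k,v in g.items() if k!="image"})
E
```

```text
stand [array([576. , 136.3]), array([519. ,  68.3]), array([431.3, 141.2]), array([491.1, 207.4])] [504.35 138.3 ]
reader [array([640.1, -21.9]), array([ 607.5, -225.9]), array([ 466.5, -199.2]), array([515.3,   4.8])] [ 557.35 -110.55]
slot [545.  -33.6] [536.5 -90.5] key [ 521.6 -157.4]
{'fovy': 68.88259444134546, 'cx': 257.6386760879233, 'cy': 194.32959674032836, 'tool_from_camera': array([[ 3.69322817e-04, -9.58087598e-01, -2.86475160e-01,
         8.11463975e+01],
       [ 9.99999784e-01,  5.09631821e-04, -4.15216421e-04,
        -1.65706123e-01],
       [ 5.43810561e-04, -2.86474945e-01,  9.58087580e-01,
        -1.70358020e+02],
       [ 0.00000000e+00,  0.00000000e+00,  0.00000000e+00,
         1.00000000e+00]])}
```

Request:
step_arm(steps=[[0,0,0,38,-33,0,0.5],[0,0,0,38,-33,0,0.5],[0,0,0,38,-33,0,0.5],[0,0,0,38,-33,0,0.5],[0,0,0,38,-33,0,0.5],[0,0,0,38,-33,0,0.5],[0,0,0,38,-33,0,0.5],[0,0,0,38,-33,0,0.5]])

```text
time_s: 1.15
ee_pos: [409.2, -146.7, 213.9]
ee_rot: [180.0, -0.0, 25.7]
force: [0.4, -0.7, 0.2]
gripper_width: 45.2
gripper_force: 0.0
```

Request:
step_arm(steps=[[0,0,0,48,-40,0,0.5],[0,0,0,48,-40,0,0.5],[0,0,0,48,-40,0,0.5],[0,0,0,48,-40,0,0.5],[0,0,0,48,-40,5,0.5],[0,0,0,40,-35,10,0.5],[0,0,-10,0,0,0,0.5],[0,0,-10,0,0,0,0.5]])

```text
time_s: 2.15
ee_pos: [558.8, 185.6, 197.9]
ee_rot: [-180.0, 0.1, 46.1]
force: [-0.4, -0.8, 0.5]
gripper_width: 45.6
gripper_force: 0.0
```

```bash
cat >> h.py <<'E'
def wrist():
    s=state(); g=grab_frame("wrist"); M=np.array(g["tool_from_camera"])
    W=R.from_euler("xyz",s["ee_rot"],degrees=True).as_matrix()
    g["origin"]=W@M[:3,3]+s["ee_pos"]; g["rotation"]=R.from_matrix(W@M[:3,:3]).as_euler("xyz",degrees=True)
    return s,g
E
python3 - <<'E'
from h import *;import pickle
s,g=wrist();print(s["time_s"],s["ee_pos"],s["ee_rot"],s["qpos"])
pickle.dump(g,open("w1.pkl","wb"))
cv2.imwrite("pics/w1.png",cv2.resize(g["image"],(800,600),interpolation=cv2.INTER_CUBIC))
E
```

```text
2.15 [558.83604416 185.59154715 197.91396067] [-1.79958688e+02  9.74350397e-02  4.61369253e+01] [ 1.72586866e+01  2.01988572e+01  8.91785891e+01 -1.15276895e-02
  7.07278244e+01  6.11256112e+01]
```

View pics/w1.png

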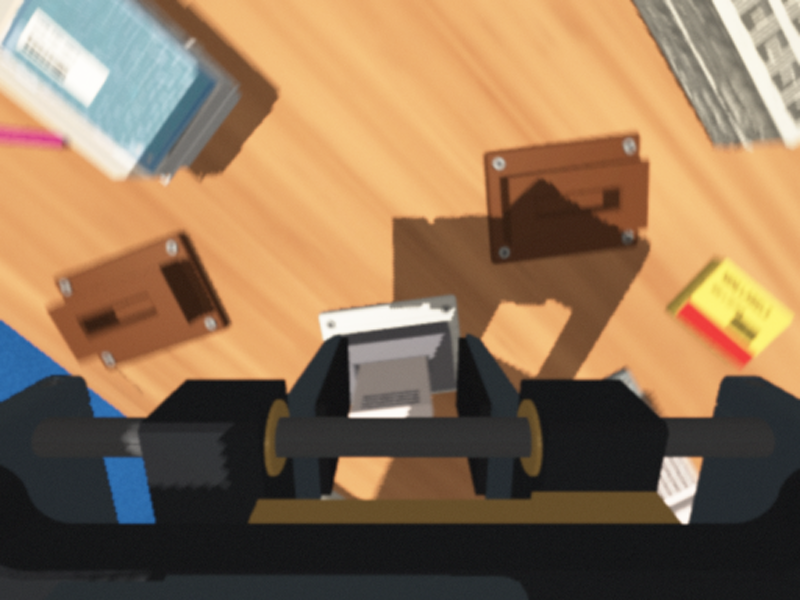

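The wrist view shows the stand between the fingers: plate corners at (320,314) and (456,297), and the cassette's visible far face carries the four lines. So the window faces the robot's side (yaw about -130).

```bash
python3 - <<'E'
from h import *;import pickle
g=pickle.load(open('w1.pkl','rb')); a,b=pickle.load(open('f0.pkl','rb'))
s=.64
P=lambda f,u,v,z:onplane(f,(u+.5)*s-.5,(v+.5)*s-.5,z)[:2]
p,q=P(g,320,313,11),P(g,456,296,11); d=q-p; print(p,q,np.linalg.norm(d),np.degrees(np.arctan2(d[1],d[0])))
# rectified patches from top view, 0.5 mm/px, via homography plane z
def rect(f,c,z,w,n):
    pts=np.float32([[c[0]+w,c[1]+w],[c[0]+w,c[1]-w],[c[0]-w,c[1]-w],[c[0]-w,c[1]+w]])
    src=np.float32([proj(f,[*x,z]) for x in pts]); H=cv2.getPerspectiveTransform(src,np.float32([[0,0],[n,0],[n,n],[0,n]]))
    return cv2.warpPerspective(f["image"],H,(n,n),flags=cv2.INTER_CUBIC)
# stand plate mask: low saturation
r=rect(b,(504,138),11,90,360); hsv=cv2.cvtColor(r,cv2.COLOR_BGR2HSV); m=(hsv[...,1]<60).astype(np.uint8)
m=cv2.morphologyEx(m,cv2.MORPH_OPEN,np.ones((5,5))); c=max(cv2.findContours(m,0,1)[0],key=cv2.contourArea)
rr=cv2.minAreaRect(c); print(rr, "centre",504+90-rr[0][1]/2,138+90-rr[0][0]/2)
r2=rect(b,(555,-110),42,130,520); 
cv2.imwrite("pics/rect.png",np.hstack([cv2.resize(r,(390,520)) if 0 else cv2.copyMakeBorder(r[:, 50:310],0,160,0,0,0),r2]))
E
```

```text
[483.65040515 210.62034431] [577.93478501 141.11902724] 117.13230706683599 -36.39562074833029
((176.2485809326172, 181.5479736328125), (180.32928466796875, 241.0208282470703), 36.689720153808594) centre 503.22601318359375 139.8757095336914
```

View pics/rect.png

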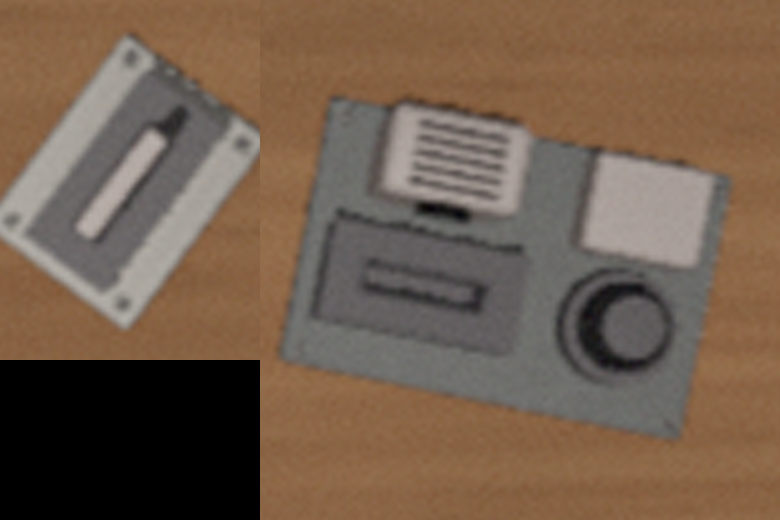

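Request:
step_arm(steps=[[0,0,0,-35.7,-4.2,0,0.5],[0,0,0,-35.7,-4.2,0,0.5],[0,0,10.5,0,0,0,0.5],[0,0,10.5,0,0,0,0.5],[0,0,10.5,0,0,0,0.5],[0,0,10.5,0,0,0,0.5],[0,0,10.5,0,0,0,0.5],[0,0,10.5,0,0,0,0.5]])

```text
time_s: 3.2
ee_pos: [503.0, 139.3, 198.8]
ee_rot: [180.0, 0.0, -17.8]
force: [-0.5, 0.2, 0.7]
gripper_width: 45.8
gripper_force: 0.0
```

Request:
step_arm(steps=[[0,0,9.9,0,0,0,0.5],[0,0,9.9,0,0,0,0.5],[0,0,0,0,0,20,0.5],[0,0,0,0,0,20,0.5],[0,0,0,0,0,0,0.5],[0,0,0,0,0,0,0.5],[0,0,0,0,0,0,0.5],[0,0,0,0,0,0,0.5]])

```text
time_s: 4.2
ee_pos: [503.5, 139.5, 159.6]
ee_rot: [-179.9, -0.1, -37.1]
force: [0.2, 0.1, 0.6]
gripper_width: 45.7
gripper_force: 0.0
```

```bash
python3 - <<'E'
from h import *
s,g=wrist();print(s["time_s"],s["ee_pos"],s["ee_rot"],s["qpos"])
cv2.imwrite("pics/w2.png",cv2.resize(g["image"],(800,600),interpolation=cv2.INTER_CUBIC))
E
```

```text
4.2 [503.54851726 139.54296463 159.57152906] [-1.79948295e+02 -5.00280644e-02 -3.71030097e+01] [ 1.42323232e+01  1.60031468e+01  1.01341940e+02 -7.61492943e-03
  6.25832865e+01  1.41338812e+02]
```

View pics/w2.png

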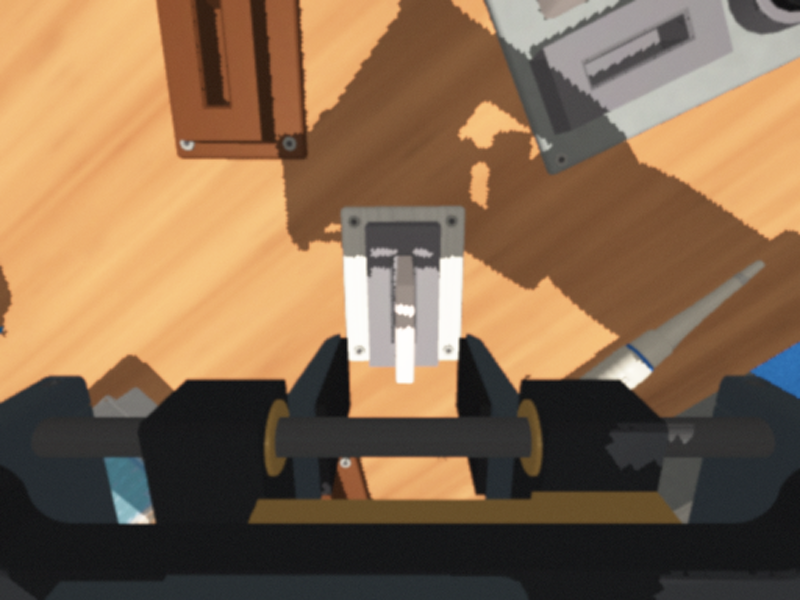

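The wrist view shows the cassette (404,370) centred between the fingers and aligned with them, and the reader's slot visible at upper right. I'll descend and grip.

Request:
step_arm(steps=[[0,0,0,0,0,25,0.5],[0,0,0,0,0,25,0.5],[0,0,0,0,0,20,0.5],[0,0,0,0,0,11,0.5],[0,0,0,0,0,0,0.5],[0,0,0,0,0,0,0],[0,0,0,0,0,0,0],[0,0,0,0,0,0,0]], force=15)

```text
time_s: 5.25
ee_pos: [503.5, 139.6, 78.5]
ee_rot: [-180.0, -0.0, -37.1]
force: [-0.3, 0.7, 0.5]
gripper_width: 18.4
gripper_force: 0.0
```

Request:
step_arm(steps=[[0,0,0,0,0,0,0],[0,0,0,0,0,0,0],[0,0,0,0,0,-10,0],[0,0,0,0,0,-15,0],[0,0,0,0,0,-20,0],[0,0,0,0,0,-25,0],[0,0,0,0,0,-20,0],[0,0,0,0,0,0,0]])

```text
time_s: 6.25
ee_pos: [504.5, 139.8, 170.3]
ee_rot: [-179.8, -0.2, -37.1]
force: [0.5, -0.9, 0.2]
gripper_width: 9.6
gripper_force: 15.0
```

Request:
step_arm(steps=[[0,0,0,34,41,0,0],[0,0,0,34,41,0,0],[0,0,0,34,41,0,0],[0,0,0,34,41,0,0],[0,0,0,34,41,0,0],[0,0,0,34,41,0,0],[0,0,-10.5,0,0,0,0],[0,0,-10.5,0,0,0,0]])

```text
time_s: 7.25
ee_pos: [516.9, -180.5, 167.0]
ee_rot: [-180.0, 0.1, -15.8]
force: [-1.1, 0.5, 0.2]
gripper_width: 10.2
gripper_force: 15.0
```

Request:
step_arm(steps=[[0,0,-10.6,0,0,0,0],[0,0,-10.6,0,0,0,0],[0,0,-10.6,0,0,0,0],[0,0,-10.6,0,0,0,0],[0,0,-10.6,0,0,0,0],[0,0,-10.6,0,0,0,0],[0,0,-10.6,0,0,0,0],[0,0,-10.6,0,0,0,0]])

```text
time_s: 8.25
ee_pos: [517.0, -179.6, 167.2]
ee_rot: [-179.9, 0.0, 69.1]
force: [0.1, 0.3, -1.0]
gripper_width: 10.0
gripper_force: 15.0
```

Request:
step_arm(steps=[[0,0,-10,0,0,0,0],[0,0,0,0,0,0,0],[0,0,0,0,0,0,0],[0,0,0,0,0,0,0],[0,0,0,0,0,0,0],[0,0,0,0,0,0,0],[0,0,0,0,0,0,0],[0,0,0,0,0,0,0]])

```text
time_s: 9.25
ee_pos: [517.6, -179.8, 168.0]
ee_rot: [180.0, 0.0, 78.7]
force: [-0.9, 0.2, -0.0]
gripper_width: 9.6
gripper_force: 15.0
```

```bash
python3 - <<'E'
from h import *;import pickle
s,g=wrist();print(s["time_s"],s["ee_pos"],s["ee_rot"],s["qpos"])
pickle.dump(g,open("w3.pkl","wb"))
cv2.imwrite("pics/w3.png",cv2.resize(g["image"],(800,600),interpolation=cv2.INTER_CUBIC))
E
```

```text
9.25 [ 517.59340124 -179.77064467  167.98203462] [1.79997274e+02 4.20328741e-03 7.87090966e+01] [-2.03534975e+01  1.78144477e+01  9.73431885e+01 -4.11152492e-03
  6.48390096e+01 -9.06084620e+00]
```

View pics/w3.png

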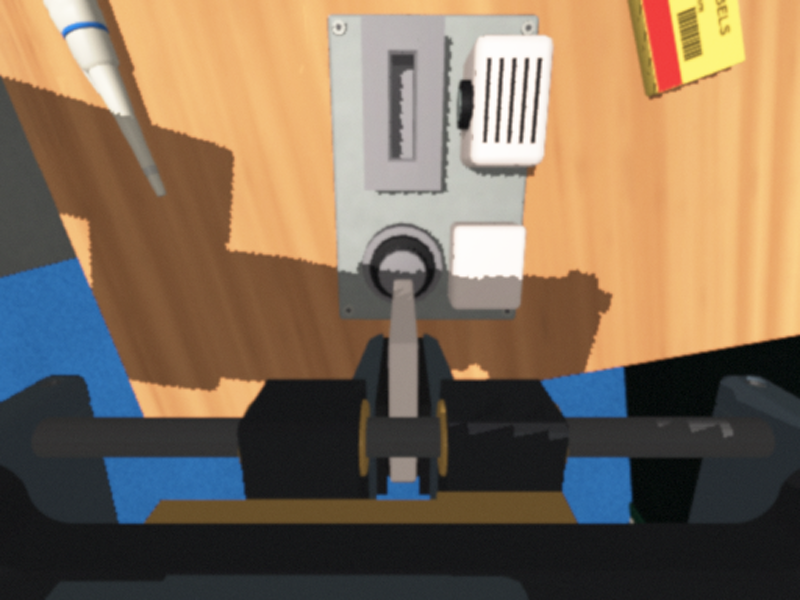

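The wrist view shows the reader squarely: slot mouth corners about (390,51), (415,51), (415,160), (389,160), rim around the key near (403,264), plate corners (330,15), (537,15), (515,319), (341,318). The lens is on the right, which is world +x. The held cassette hangs at (403,300).

```bash
python3 - <<'E'
from h import *;import pickle
g=pickle.load(open('w3.pkl','rb')); s=.64
P=lambda u,v,z:onplane(g,(u+.5)*s-.5,(v+.5)*s-.5,z)[:2]
A=lambda d:np.degrees(np.arctan2(d[1],d[0]))
pl=[P(*q,11) for q in [(330,15),(537,15),(515,319),(341,318)]]
print("plate left edge",A(pl[0]-pl[3]),np.linalg.norm(pl[0]-pl[3]),"right",A(pl[1]-pl[2]),"w",np.linalg.norm(pl[1]-pl[0]))
th=np.radians(np.mean([A(pl[0]-pl[3]),A(pl[1]-pl[2])])-90); Rz=np.array([[np.cos(th),-np.sin(th)],[np.sin(th),np.cos(th)]])
print("yaw",np.degrees(th),"origin from plate",np.mean(pl,0)-Rz@[20,0])
# auto slot contour
im=cv2.cvtColor(g["image"],6)
q=[P(*x,42) for x in [(390,51),(415,51),(415,160),(389,160)]]
print(np.mean(q,0),np.linalg.norm(q[0]-q[3]),np.linalg.norm(q[0]-q[1]),"slot->origin",np.mean(q,0)-Rz@[0,45])
print("block",[P(*x,42).round(1) for x in [(364,189),(441,189)]], "exp rel")
for x in [(364,189),(441,189)]: print(Rz.T@(P(*x,42)-np.mean(q,0)))
print("rim L R top", [ (Rz.T@(P(*x,42)-np.mean(q,0))).round(1) for x in [(361,265),(445,265),(403,224)]])
print("cassette end low", [P(*x,101).round(1) for x in [(393,281),(412,281)]])
print(im[(np.array([30,60,105,150])*.64).astype(int)][:,240:275])
E
```

```text
plate left edge 78.38400551213245 208.25739852892727 right 79.00590285788456 w 135.01229376169343
yaw -11.305045814991502 origin from plate [ 532.09145803 -105.22226732]
[540.53746809 -61.19094386] 62.450551727230604 15.070610567454617 slot->origin [ 531.71600548 -105.31782679]
block [array([ 506.3, -104.6]), array([ 555.8, -114.5])] exp rel
[-25.05721923 -49.30026647]
[ 25.41889416 -49.26981525]
rim L R top [array([ -28.4, -100. ]), array([ 29.5, -99.9]), array([  0.5, -72. ])]
cassette end low [array([ 516.6, -155.3]), array([ 526.9, -157.3])]
[[184 184 182 183 183 183 184 184 183 184 183 183 183 183 183 182 182 183
  182 182 182 181 181 181 181 180 180 180 179 178 179 179 178 179 177]
 [183 183 184 182 184 183 182 174 146 117  85  67  61  58  60  60  61  60
   61  61  61  59  60  60  81 123 147 165 175 179 178 177 179 177 177]
 [184 182 182 183 181 181 181 178 155 123  95  79  77  78  79  83 120 165
  183 184 183 184 182 173 147 141 151 170 176 177 176 177 177 175 177]
 [183 182 181 181 182 181 181 174 155 123 101  81  77  74  75  79 105 158
  179 182 182 181 181 171 141 142 160 172 176 178 176 176 177 177 177]]
```

Request:
step_arm(steps=[[0,0,0,40.4,-0.3,0,0],[0,0,0,40.4,-0.3,0,0],[0,0,0,40.4,-0.2,0,0],[0,0,0,0,0,25,0],[0,0,0,0,0,25,0],[0,0,0,0,0,0,0],[0,0,0,0,0,0,0],[0,0,0,0,0,0,0]])

```text
time_s: 10.3
ee_pos: [541.4, -61.0, 119.1]
ee_rot: [179.9, -0.0, 78.7]
force: [-0.7, -0.6, -0.7]
gripper_width: 9.8
gripper_force: 15.0
```

```bash
python3 - <<'E'
from h import *;import pickle
s,g=wrist();print(s["time_s"],s["ee_pos"],s["ee_rot"])
f=grab_frame("scene")
c=proj(f,[540,-61,60]).astype(int);x0,y0=c[0]-60,c[1]-55
t=f["image"][y0:y0+100,x0:x0+130]
cv2.imwrite("pics/w4.png",np.hstack([cv2.resize(g["image"][200:330,180:340],(400,325),interpolation=2),cv2.resize(t,(400,325),interpolation=2)]))
E
```

```text
10.3 [541.36370019 -61.04090426 119.13444436] [ 1.79863229e+02 -6.04090780e-03  7.86941174e+01]
```

View pics/w4.png

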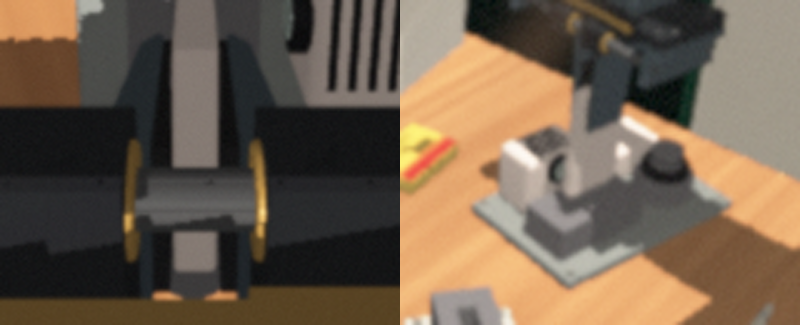

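The cassette hangs just above the slot mouth, aligned with it. Insert slowly.

Request:
step_arm(steps=[[0,0,0,0,-0.5,4,0],[0,0,0,0,0,4,0],[0,0,0,0,0,4,0],[0,0,0,0,0,4,0],[0,0,0,0,0,4,0],[0,0,0,0,0,4,0],[0,0,0,0,0,4,0],[0,0,0,0,0,0,0]])

```text
time_s: 11.4
ee_pos: [539.8, -60.7, 89.6]
ee_rot: [-180.0, 0.0, 78.7]
force: [-0.8, 0.2, -0.5]
gripper_width: 9.8
gripper_force: 15.0
```

Request:
step_arm(steps=[[0,0,0,0,0,3,0],[0,0,0,0,0,3,0],[0,0,0,0,0,2,0],[0,0,0,0,0,2,0],[0,0,0,0,0,1.3,0],[0,0,0,0,0,0,0],[0,0,0,0,0,0,0],[0,0,0,0,0,0,0]])

```text
time_s: 12.4
ee_pos: [540.1, -60.7, 78.8]
ee_rot: [180.0, 0.0, 78.7]
force: [0.5, -0.3, -0.6]
gripper_width: 10.0
gripper_force: 15.0
```

Request:
step_arm(steps=[[0,0,0,0,0,0.5,0],[0,0,0,0,0,0,0.4],[0,0,0,0,0,0,0.4],[0,0,0,0,0,0,0.4],[0,0,0,0,0,0,0.4],[0,0,0,0,0,-20,0.4],[0,0,0,0,0,-30,0.4],[0,0,0,0,0,-30,0.4]])

```text
time_s: 13.4
ee_pos: [539.9, -60.6, 158.9]
ee_rot: [-180.0, 0.0, 78.7]
force: [0.1, -0.5, 0.3]
gripper_width: 36.3
gripper_force: 0.0
```

Request:
step_arm(steps=[[0,0,0,-50,0,0,0],[0,0,0,-50,0,0,0],[0,0,0,-50,0,0,0],[0,0,0,0,0,0,0],[0,0,0,0,0,0,0],[0,0,0,0,0,0,0],[0,0,0,0,0,0,0],[0,0,0,0,0,0,0]])

```text
time_s: 14.4
ee_pos: [510.9, -207.1, 158.2]
ee_rot: [180.0, 0.0, 78.8]
force: [0.3, -0.5, -0.4]
gripper_width: 0.6
gripper_force: 0.0
```

```bash
python3 - <<'E'
from h import *;import pickle
s,g=wrist();print(s["time_s"],s["ee_pos"],s["ee_rot"],s["force"])
f=grab_frame("scene");pickle.dump(g,open("w5.pkl","wb"))
c=proj(f,[540,-61,60]).astype(int);x0,y0=c[0]-60,c[1]-55
t=f["image"][y0:y0+130,x0:x0+130]
cv2.imwrite("pics/w5.png",np.hstack([g["image"][:300,100:500],cv2.resize(t,(300,300),interpolation=2)]))
E
```

```text
14.4 [ 510.89886457 -207.09633682  158.20432582] [1.79994307e+02 4.92700499e-03 7.87828372e+01] [ 0.34743637 -0.51143987 -0.38671591]
```

View pics/w5.png

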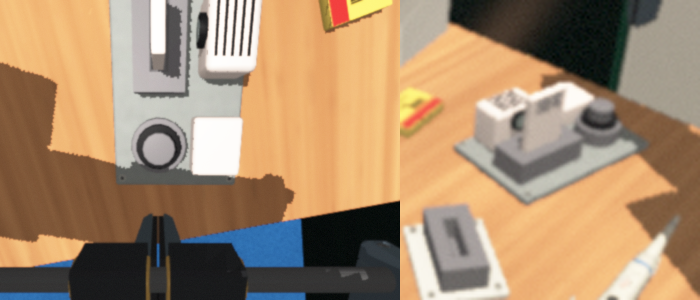

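The cassette stands in the reader's slot with its plain lined side toward the robot, so the window faces the lens. The key top is at wrist pixel (257,147).

```bash
python3 - <<'E'
from h import *;import pickle
g=pickle.load(open('w5.pkl','rb')); f=grab_frame("scene")
gr=cv2.medianBlur(cv2.cvtColor(g["image"],6),3)[90:200,200:320]
m=(gr>110).astype(np.uint8)
cs=[c for c in cv2.findContours(m,cv2.RETR_LIST,1)[0]]
for c in cs:
    (x,y),r=cv2.minEnclosingCircle(c)
    if 12<r<40 : print(x+200,y+90,r,cv2.contourArea(c)/(np.pi*r*r),onplane(g,x+200,y+90,58)[:2])
th=np.radians(-11.3);Rz=np.array([[np.cos(th),-np.sin(th)],[np.sin(th),np.cos(th)]])
print("geom key",Rz@[0,-103]+[540.5,-61.2], "by eye",onplane(g,257,147,58)[:2])
# cassette top vs prediction in scene
for z in (108,112,116): print(z,[proj(f,[*(Rz@[-5,y]+[540.5,-61.2]),z]).round(1) for y in (28,-28)])
u,v=proj(f,[540.5,-61.2,112]).astype(int); print(u,v); G=cv2.cvtColor(f["image"],6); print(G[v-12:v+10,u-4:u+5:4].T)
E
```

```text
258.0492973327637 148.59859085083008 16.115707397460938 0.9339128509541239 [ 520.01289192 -161.52987022]
geom key [ 520.31754714 -162.20330983] by eye [ 519.32058103 -159.83582341]
108 [array([304.1, 161.5]), array([319.4, 155.3])]
112 [array([304.2, 160.2]), array([319.6, 154. ])]
116 [array([304.4, 158.9]), array([319.8, 152.7])]
310 156
[[179 185 184 187 186 187 186 185 185 184 188 191 204 236 249 248 226 189
  177 177 176 170]
 [142 177 187 187 176 145 116 110 105  99 116 183 237 248 235 187 144 132
  130 125 131 152]
 [ 27  82 145 173 172 141 108  94 100 136 209 244 245 217 164 145 136 133
  138 157 173 183]]
```

Request:
step_arm(steps=[[0,0,0,23,0.1,0,0],[0,0,0,23,0.1,0,0],[0,0,0,0,0,30,0],[0,0,0,0,0,30,0],[0,0,0,0,0,25,0],[0,0,0,0,0,10,0],[0,0,0,0,0,0,0],[0,0,0,0,0,0,0]])

```text
time_s: 15.55
ee_pos: [520.7, -163.0, 64.2]
ee_rot: [179.9, 0.0, 78.7]
force: [0.5, 0.5, 0.8]
gripper_width: 0.4
gripper_force: 0.0
```

Request:
step_arm(steps=[[0,0,0,0,0,1.5,0],[0,0,0,0,0,1.5,0],[0,0,0,0,0,1.5,0],[0,0,0,0,0,1.5,0],[0,0,0,0,0,1,0],[0,0,0,0,0,0,0],[0,0,0,0,0,0,0],[0,0,0,0,0,0,0]])

```text
time_s: 16.55
ee_pos: [519.9, -162.7, 56.3]
ee_rot: [180.0, 0.0, 78.7]
force: [-0.4, 0.1, 2.4]
gripper_width: 0.7
gripper_force: 1.4
```

Request:
step_arm(steps=[[0,0,0,0,0,1.5,0],[0,0,0,0,0,1.5,0],[0,0,0,0,0,1.5,0],[0,0,0,0,0,1,0],[0,0,0,0,0,0,0],[0,0,0,0,0,0,0],[0,0,0,0,0,0,0],[0,0,0,0,0,0,0]])

```text
time_s: 17.55
ee_pos: [519.9, -162.7, 50.8]
ee_rot: [180.0, 0.0, 78.7]
force: [-0.4, -0.0, 5.4]
gripper_width: 0.3
gripper_force: 2.7
```

```bash
python3 - <<'E'
from h import *
L=[]
for i in range(8):
    f=grab_frame("scene"); s=state(); L.append([s["ee_pos"][2],s["force"][2]])
print(s["time_s"],np.mean(L,0),np.std(L,0))
c=proj(f,[520,-162,50]).astype(int); t=f["image"][c[1]-35:c[1]+25,c[0]-50:c[0]+30]
cv2.imwrite("pics/w6.png",cv2.resize(t,(640,480),interpolation=2))
E
```

```text
17.95 [50.83506869  5.24478483] [0.00957684 0.30936554]
```

View pics/w6.png

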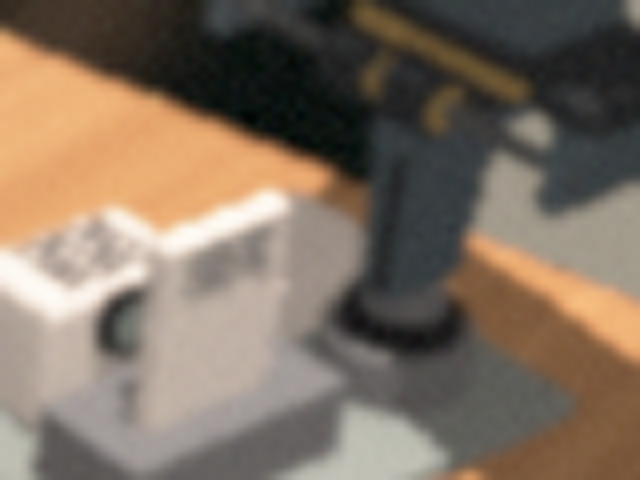

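The fingertips hold the key partly down, at (400,300), and the cassette is seated. Height gives about 7.2 mm of travel and force about 6.5 mm, so I'll trim by +0.8 mm.

Request:
step_arm(steps=[[0,0,0,0,0,0.8,0],[0,0,0,0,0,0,0],[0,0,0,0,0,0,0],[0,0,0,0,0,0,0],[0,0,0,0,0,0,0],[0,0,0,0,0,0,0],[0,0,0,0,0,0,0],[0,0,0,0,0,0,0]])

```text
time_s: 18.95
ee_pos: [519.9, -162.7, 50.1]
ee_rot: [180.0, 0.0, 78.7]
force: [-1.5, 0.1, 5.6]
gripper_width: 0.6
gripper_force: 2.9
```

```bash
python3 -c "
from h import *
s=state();print(s['ee_pos'],s['force']);print(job_done())"
```

```text
[ 519.94880434 -162.720911     50.10029453] [-1.53938984  0.14842408  5.5514946 ]
the job is handed in; nothing more can be done
None
```

I handed the job in at about 19 s with the cassette seated in the reader, window toward the lens and released, and the closed fingertips holding the key at about 8 mm of travel with 5.6 N; no verdict was returned.

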